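# Prove the tester's trip, then hold a round air flask down in its sprung ring

### The job

Prove the leak tester's trip first: press its test button so that the lever drops, then lift the lever back up until it stands by itself. Then take the round steel flask from its white resting ring, keep it upright, set it ball down in the sprung ring of the cradle and press it down until the ring has sunk about 20 mm, level with the short gauge post beside it. Finish while still holding it pressed down there, with the lever up, and leave everything else on the bench where it is.

Things in the scene. Friction and masses are not known exactly. Their poses are not given: they have to be found in the camera images.
- tripbox: Fixed grey trip box. Origin at bench height, mid front face (pod and lever side); x into the housing, z up; mm: housing x 0..80, y -80..80, 62 tall; pod x -58..0, y 20..70, 58 tall, button at (-30, 45); lever pivot at (-12, -45, 55) between two 65 tall cheeks, its shaft level along y. The dropped lever sticks out to -x over free bench
- button (a joint): the black test button: 0 out, up to 0.007 m pushed straight down. Sprung: about 2 N starts it, 5 N is full travel. From about 0.0035 m on it tips the lever over its balance point, and the lever falls by its own weight in about half a second
- button_top (a point): centre of the top face of the button cap (28 mm across, 74 mm above the bench when out); moves with it
- lever (a joint): the lever: 0 rad up (standing, leaning 0.12 rad back to the box's +x past its balance point, where it stays), growing as it falls towards the box's -x, 1.6 dropped (about 5 degrees above level, against its stop). It turns freely, balance point 0.12; it falls back from any angle above that
- lever_ball (a point): centre of the black ball on the lever's end: 24 mm across, 80 mm from the pivot on an 8 mm rod; about 62 mm above the bench when dropped, 134 mm when up
- ring (a joint): the aluminium ring of the cradle: 0 at rest, grows in m as it is pressed straight down, stop at 0.030. Sprung: pressing it 20 mm takes about 14 N in all (4 N starts it, 0.5 N more for each mm); the flask's own weight does not sink it visibly
- ring_seat (a point): centre of the ring's hole in its top face; moves with the ring. The ring is 84 mm across, 10 mm thick, hole 52 mm, top 75 mm above the bench at rest; two 86 mm tall guide posts stand 53 mm from its centre along its y, and a gauge post 16 mm across, 55 mm tall, stands 54 mm from the centre along its -x. The seated flask's ball centre lies 22 mm above this point
- cradle: Fixed dark steel base plate of the cradle, 130 x 130 x 12 mm; origin at the centre of its underside, under the ring's centre
- stand: Fixed white plastic resting ring of the flask, 80 mm across, 20 mm tall, hole 44 mm; origin at the centre of its underside
- flask: The steel flask, a ball 68 mm across with a neck 26 mm across, cap 32 mm across on top; 114 mm tall, about 0.3 kg. Origin: lowest point of the ball; z along the neck, up
- flask_ball (a point): centre of the flask's ball, 34 mm above its lowest point; at the start about 46 mm above the bench
- flask_neck (a point): point on the axis of the neck to grip at, 54 mm above the ball's centre; the plain neck runs from 32 to 70 mm above the ball's centre, the cap to 80 mm
- air_bottle: bystander: flat-bottomed steel air bottle, 52 mm across, 105 mm tall, not the flask; origin at the centre of its underside
- disc_stack: bystander: stack of toothed steel discs, about 94 mm across, 33 mm tall; origin at the centre of its underside
- pawl_plate: bystander: flat round steel plate, 56 mm across, 8 mm thick, with brass pins; origin at the centre of its underside
- fitting: bystander: small brass fitting, 20 mm across, 22 mm tall; origin at the centre of its underside
- glue_bottle: bystander: small red plastic bottle, 32 mm across, 75 mm tall; origin at the centre of its underside
- driver: bystander: screwdriver lying down, 180 mm long; origin at the centre of its length, on its underside
There are look-alikes about, which are no part of the job. What is shaped like the flask but orange, red or yellow is not meant.

How it is judged:
By the outcome, as a careful person would: the job done as asked, in the order asked, and still so for the second after the job is handed in, while the arm keeps its last pose, push and grip.
It also fails if it takes over 69 s, if anything falls off the work surface, if the arm or the gripper's body presses on something with over 40 N, if the wrist force passes 120 N, or if a joint passes its speed limit or range.

### The arm

A 6-joint arm with a two-finger parallel gripper is mounted at the origin on the work surface. World frame = base frame: x ahead of the robot, y to its left, z up, the work surface at z = 0. Lengths are in m, angles in degrees, forces in N, time in s.
With the tool pointing down it reaches from about 0.35 to 0.95 m from the base axis. Payload 17.4 kg.
Tool frame: the origin (TCP) lies between the finger pads; the fingertips stand 19 mm ahead of it and the grasp point (between the pads) is the TCP; z points along the fingers, y is the line along which they close (so a half turn about z gives the same grasp; the last joint's range is limited). The gripper opens to 93 mm and grips with 3 to 60 N. Pads are 15 mm wide; open, the fingers measure 128 mm over their backs; the gripper's body (75 mm by 188 mm) begins 65 mm behind the grasp point.
Start: joints at [75.126, 6.646, 82.598, -0, 90.757, -2.166], TCP at [0.148, 0.658, 0.238] pointing down, gripper open.
Joint ranges: [-162.19, 162.19], [-47.58, 125.68], [4.15, 143.07], [-65.23, 245.23], [0.69, 171.88], [-170.13, 170.13]. Speed limits (degrees/s): [108.29, 108.29, 127.2, 180, 180, 180].

### API

Orientations are given as [roll, pitch, yaw] about the fixed x, y, z axes, in that order (R = Rz(yaw) Ry(pitch) Rx(roll)).
In Python, from workcell import env gives the robot as it stands.
- The arm moves only by the shell command python3 -m inch 'ROWS'. ROWS is JSON, a list of rows, each an object of numbers: "ax", "ay", "az": the turn, a rotation vector about the tool's x, y, z normalised to -1 to 1, where 1 is 360 degrees; "x", "y", "z": the shift along the tool's x, y, z normalised to -1 to 1, where 1 is 20 cm; "jaw": the opening in per cent of the stroke, from 0 (shut) to 100 (fully open). In form: [{"ax": .., "ay": .., "az": .., "x": .., "y": .., "z": .., "jaw": ..}, ...]. A call has 1 to 20 rows; each row shifts and turns the commanded pose from where the row before left it, along the tool's axes as they then stand; what a row does not reach is not made up. A row lasts 1/12 s, in which the tool goes at most 41.7 mm and 7.16 degrees, less where a joint would pass 70% of its speed; a pose out of reach is approached as far as the arm can. A call with a number of a shift or a turn outside -1 to 1 is refused whole. A call with a gripper value outside its range is refused whole. The fingers move at their own pace and stop on an object; the grip force is fixed at half the most. Time passes only in rows, so rows that do not move let the fingers close. It gives the time, the measured TCP pose, the force, the opening and the grip force at its end, in the units of the state.
- env.get_state(): the state, without advancing time (a new reading comes with each control period).
- env.capture(name): name is "side" or "top" or "wrist"; returns a dict with "frame" (400x640x3 uint8, blue, green, red), "range_z" (400x640 float32, m along the optical axis (not along the pixel's ray), 0 where there is no reading), "fov_y" (degrees; the focal length in pixels is half the picture's height over the tangent of half this angle, whatever the lens; pixels are square), "cx", "cy" (the principal point, pixels), "dist_coeffs" ([k1, k2, p1, p2, k3] as OpenCV has them; the pictures are not rectified), "rvec" (rotation vector, rad) and "tvec" (3), from world to camera coordinates, as OpenCV has them. Camera axes: x right, y down, z forward; pixel columns grow to the right and rows downward; lengths in m; the calibration is good to about 2 mm. A picture is of the moment at which its call begins.
- env.close_job(): hands the job in; it is judged then, once.
The state is a dict: "time_s": time; "q": joint angles; "qd": joint speeds; "tau": joint torques, N m; "tcp_pos": TCP position; "ee_rot": TCP orientation; "force": force on the tool from outside, world axes, zero at the start; "torque": the same for the moment, N m; "opening": finger opening in m; "gripper_force": force on a finger pad.
Only numpy, scipy, OpenCV 4.12 (cv2) and the standard library are available. Lean on these libraries where they do the work, as an engineer would, in place of code of your own. Each camera call takes 0.05 s, during which the arm holds its last target. There are 200 camera calls.

## Working session

There is one attempt and no reset: what is moved stays moved. The work goes in short steps, Python scripts to look and compute and a shell command to move; the robot and the scene stay as the last step left them, time stands still between calls to the robot, and variables do not carry over. Pictures are saved under pics/ and viewed, at most 10 in all, crops included, and the job is handed in when it is done.

```bash
mkdir -p pics; cat > h.py <<'E'
import numpy as np, cv2
from workcell import env
from scipy.spatial.transform import Rotation as R
def cap(name,fn=None):
    c=env.capture(name)
    if fn: cv2.imwrite('pics/'+fn,c['frame'])
    np.savez('/tmp/'+name,**{k:np.array(v) for k,v in c.items()})
    return c
def cloud(c):
    h,w=c['range_z'].shape
    f=h/2/np.tan(np.radians(float(c['fov_y']))/2)
    K=np.array([[f,0,c['cx']],[0,f,c['cy']],[0,0,1.]],float)
    u,v=np.meshgrid(np.arange(w,dtype=float),np.arange(h,dtype=float))
    p=cv2.undistortPoints(np.stack([u,v],-1).reshape(-1,1,2),K,np.array(c['dist_coeffs'],float)).reshape(h,w,2)
    z=np.array(c['range_z'],float)
    P=np.dstack([p*z[...,None],z])
    Rm=cv2.Rodrigues(np.array(c['rvec'],float))[0]
    W=(P-np.array(c['tvec'],float).ravel())@Rm
    W[z<=0]=np.nan
    return W
def load(name): return dict(np.load('/tmp/'+name+'.npz'))
E
python3 - <<'E'
from h import *
for n in('top','side'):
    c=cap(n,n+'1.png');W=cloud(c)
    print(n,[np.round(W[v,u],3).tolist() for v in range(50,400,100) for u in range(50,640,135)])
s=env.get_state();print(s)
E
```

```text
top [[1.607, 1.424, -0.752], [1.59, 0.668, -0.756], [1.577, -0.077, -0.76], [1.563, -0.819, -0.751], [1.109, -0.998, -0.009], [1.024, 1.353, -0.749], [0.759, 0.372, 0.017], [0.758, -0.058, -0.001], [0.743, -0.484, 0.028], [0.751, -0.95, -0.017], [0.5, 1.295, -0.747], [0.443, 0.363, 0.002], [0.437, -0.053, 0.002], [0.431, -0.469, -0.001], [0.459, -1.414, -0.752], [0.06, 1.099, -0.523], [0.148, 0.352, -0.003], [0.144, -0.048, 0.0], [0.137, -0.446, 0.003], [-0.016, -1.34, -0.737]]
side [[-0.554, 1.234, 0.033], [0.029, 1.307, -0.026], [0.741, 2.238, -0.418], [1.689, 2.234, -0.45], [2.376, 1.765, -0.286], [-0.602, 0.998, -0.345], [0.161, 0.383, -0.0], [0.581, 0.244, 0.062], [1.49, 1.429, -0.752], [2.31, 1.349, -0.747], [-0.105, -0.059, 0.013], [0.222, -0.072, -0.003], [0.551, -0.109, 0.005], [0.873, -0.146, 0.011], [1.865, 0.532, -0.751], [-0.014, -0.339, -0.002], [0.26, -0.361, -0.001], [0.528, -0.384, -0.001], [0.79, -0.418, 0.013], [1.585, 0.014, -0.747]]
{'time_s': 0.1, 'q': array([ 7.51243679e+01,  6.67147516e+00,  8.26321171e+01,  4.27402633e-04,
        9.07557982e+01, -2.16482100e+00]), 'qd': array([-0.0367706 , -0.06774324, -0.14972282,  0.05657534, -0.01796996,
       -0.02057633]), 'tau': array([ 2.31935359e-03, -7.22901320e+01, -6.23869586e+01,  7.81453913e-02,
        2.27481779e-02, -2.55818236e-05]), 'tcp_pos': array([0.14847446, 0.6583022 , 0.23697568]), 'ee_rot': array([-1.79940668e+02, -2.67049368e-03,  1.67289193e+02]), 'force': array([ 1.05998257, -0.25886382,  0.32214069]), 'torque': array([ 0.01771649,  0.02356499, -0.01514139]), 'gripper_force': 0.0, 'opening': 0.09290042933792897}
```

View pics/top1.png

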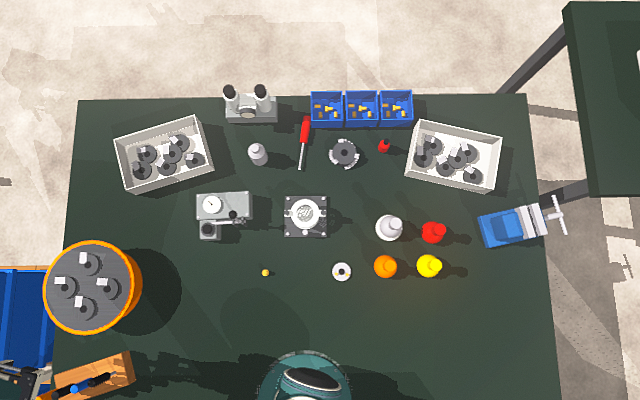

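View pics/side1.png

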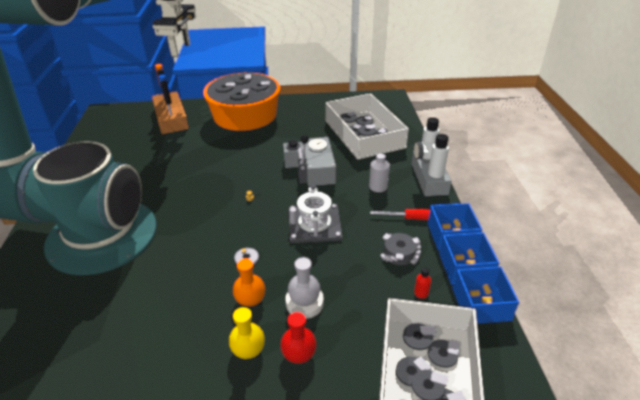

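The top view shows the tripbox at (222,210), with its button pod at (208,230) and lever at (234,215). The cradle is at (305,215) and the steel flask at (389,228). The orange, red and yellow ones are look-alikes.

```bash
cat > m.py <<'E'
from h import *
c=load('top');W=cloud(c);img=c['frame']
def reg(u0,u1,v0,v1,z0,z1):
    P=W[v0:v1,u0:u1].reshape(-1,3); return P[(P[:,2]>z0)&(P[:,2]<z1)]
def rep(n,P): print(n,len(P),'mean',P.mean(0).round(4),'lo',P.min(0).round(3),'hi',P.max(0).round(3)); r=cv2.minAreaRect(P[:,:2].astype(np.float32)); print('   rect',np.round(r[0],4),np.round(r[1],4),round(r[2],1))
rep('housing',reg(190,256,186,225,.052,.072)); 
rep('box all',reg(190,256,186,245,.045,.072)); 
rep('pod',reg(196,222,220,242,.045,.066)); rep('button',reg(196,222,218,242,.067,.09))
rep('lever',reg(225,256,195,230,.075,.16))
rep('base',reg(280,332,190,242,.006,.03)); rep('ring',reg(280,332,190,242,.066,.08))
rep('posts',reg(280,332,190,242,.08,.1))
rep('flasktop',reg(374,408,208,245,.11,.15)); rep('stand',reg(370,408,208,247,.012,.028))
rep('flask all',reg(370,408,208,247,.03,.15))
rep('ylw',reg(412,445,250,285,.1,.15));rep('red',reg(418,450,218,248,.1,.15));rep('or',reg(370,400,250,285,.1,.15))
vis=[img[180:250,185:260],img[180:250,270:345],img[190:260,360:435]]
a=np.hstack([cv2.resize(x,None,fx=3.5,fy=3.5,interpolation=cv2.INTER_CUBIC) for x in vis]);
s=load('side')['frame'];b=np.hstack([cv2.resize(s[125:260,270:355],None,fx=2.5,fy=2.5),cv2.resize(s[240:330,225:340],None,fx=2.5,fy=2.5)[:,:] if 0 else cv2.resize(s[190:325,225:340],None,fx=2.5,fy=2.5)])
o=np.zeros((a.shape[0]+b.shape[0],max(a.shape[1],b.shape[1]),3),np.uint8);o[:a.shape[0],:a.shape[1]]=a;o[a.shape[0]:,:b.shape[1]]=b
cv2.imwrite('pics/crop1.png',o[:600,:800]);print(o.shape)
E
python3 m.py
```

```text
housing 1474 mean [0.5646 0.2328 0.063 ] lo [0.513 0.154 0.052] hi [0.614 0.315 0.072]
   rect [0.5617 0.2341] [0.1014 0.1594] 1.8
box all 1704 mean [0.5554 0.2372 0.0624] lo [0.471 0.154 0.045] hi [0.614 0.315 0.072]
   rect [0.543 0.233] [0.139  0.1592] 2.6
pod 290 mean [0.5001 0.2742 0.0593] lo [0.471 0.239 0.047] hi [0.529 0.311 0.065]
   rect [0.4995 0.2759] [0.072  0.0576] 88.5
button 77 mean [0.4992 0.2763 0.074 ] lo [0.485 0.258 0.067] hi [0.513 0.289 0.079]
   rect [0.5005 0.273 ] [0.027  0.0321] 10.7
lever 70 mean [0.5289 0.1872 0.1342] lo [0.52  0.177 0.076] hi [0.541 0.198 0.15 ]
   rect [0.5302 0.1875] [0.0208 0.02  ] 87.2
base 1234 mean [ 0.5373 -0.0075  0.0137] lo [ 0.466 -0.09   0.006] hi [0.614 0.066 0.03 ]
   rect [ 0.5403 -0.0124] [0.1452 0.159 ] 1.2
ring 434 mean [ 0.5414 -0.0072  0.0755] lo [ 0.5   -0.066  0.067] hi [0.584 0.051 0.08 ]
   rect [ 0.5419 -0.0068] [0.0825 0.106 ] 34.0
posts 55 mean [ 0.5411 -0.0084  0.0861] lo [ 0.508 -0.066  0.08 ] hi [0.579 0.053 0.093]
   rect [ 0.5446 -0.0062] [0.0665 0.1084] 25.4
flasktop 110 mean [ 0.5014 -0.2623  0.126 ] lo [ 0.487 -0.277  0.116] hi [ 0.516 -0.247  0.131]
   rect [ 0.5014 -0.2623] [0.0303 0.0289] 87.6
stand 139 mean [ 0.4914 -0.247   0.0203] lo [ 0.462 -0.301  0.013] hi [ 0.54  -0.223  0.026]
   rect [ 0.4972 -0.2574] [0.0786 0.0654] 36.7
flask all 410 mean [ 0.4974 -0.2566  0.0829] lo [ 0.469 -0.294  0.04 ] hi [ 0.535 -0.23   0.131]
   rect [ 0.5005 -0.2619] [0.0646 0.0625] 42.0
ylw 115 mean [ 0.3839 -0.3706  0.1143] lo [ 0.37  -0.387  0.105] hi [ 0.398 -0.356  0.12 ]
   rect [ 0.3839 -0.3713] [0.031  0.0275] 88.7
red 113 mean [ 0.483  -0.3889  0.1144] lo [ 0.468 -0.405  0.105] hi [ 0.498 -0.373  0.122]
   rect [ 0.4835 -0.3891] [0.031  0.0312] 23.5
or 109 mean [ 0.3842 -0.2429  0.1147] lo [ 0.37  -0.259  0.106] hi [ 0.4   -0.229  0.12 ]
   rect [ 0.3842 -0.2431] [0.0306 0.0298] 37.3
(583, 786, 3)
```

View pics/crop1.png

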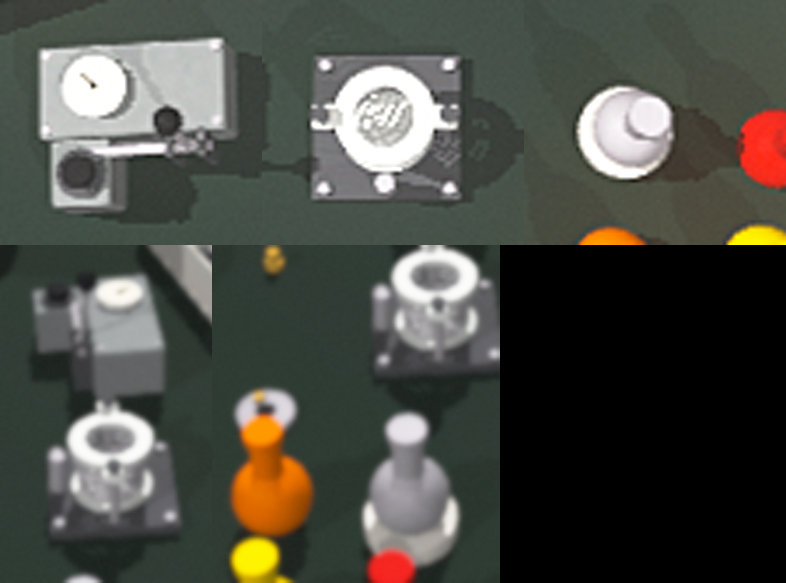

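```bash
cat > d.py <<'E'
import sys
from h import *
def go(t,n=1,yaw=None):
    s=env.get_state(); Rm=R.from_euler('xyz',s['ee_rot'],degrees=True)
    d=Rm.inv().apply(np.array(t)-s['tcp_pos'])/.2/n
    print('t',round(s['time_s'],2),s['tcp_pos'].round(4),s['ee_rot'].round(1),'F',s['force'].round(1),'open',round(s['opening'],4),'rows',n,'shift/row',d.round(4), 'mm/row',round(np.linalg.norm(d)*200,1))
    if yaw is not None: print('az total', round(-((yaw-s['ee_rot'][2]+180)%360-180)/360,4))
if __name__=='__main__':
    a=[float(x) for x in sys.argv[1:]]; go(a[:3],int(a[3]) if len(a)>3 else 1,a[4] if len(a)>4 else None)
E
python3 d.py .499 .2755 .30 15 90
python3 -c "
from h import *
W=cloud(load('top'));P=W[235:335,40:145].reshape(-1,3);P=P[P[:,2]>.05];print(P.min(0),P.max(0))"
```

```text
t 0.1 [0.1485 0.6583 0.237 ] [-179.9   -0.   167.3] F [ 1.1 -0.3  0.3] open 0.0929 rows 15 shift/row [-0.1421 -0.0988 -0.0209] mm/row 34.9
az total 0.2147
[0.20999874 0.46793565 0.05006272] [0.46590076 0.73088948 0.11780167]
```

```bash
python3 -m inch '[{"x":-0.142,"y":-0.099,"z":0,"jaw":0},{"x":-0.142,"y":-0.099,"jaw":0},{"x":-0.142,"y":-0.099,"jaw":0},{"x":-0.142,"y":-0.099,"jaw":0},{"x":-0.142,"y":-0.099,"jaw":0},{"x":-0.142,"y":-0.099,"jaw":0},{"x":-0.142,"y":-0.099,"jaw":0},{"x":-0.142,"y":-0.099,"jaw":0},{"x":-0.142,"y":-0.099,"jaw":0},{"x":-0.142,"y":-0.099,"jaw":0},{"x":-0.142,"y":-0.099,"jaw":0},{"x":-0.142,"y":-0.099,"jaw":0},{"x":-0.142,"y":-0.099,"jaw":0},{"x":-0.142,"y":-0.099,"jaw":0},{"x":-0.142,"y":-0.099,"jaw":0},{"az":0.0195,"jaw":0},{"az":0.0195,"jaw":0},{"az":0.0195,"jaw":0},{"az":0.0195,"jaw":0},{"az":0.0195,"jaw":0}]'
python3 -m inch '[{"az":0.0195,"z":0.05,"jaw":0},{"az":0.0195,"z":0.05,"jaw":0},{"az":0.0195,"z":0.05,"jaw":0},{"az":0.0195,"z":0.05,"jaw":0},{"az":0.0195,"z":0.05,"jaw":0},{"az":0.0195,"z":0.05,"jaw":0},{"jaw":0},{"jaw":0}]'
python3 d.py .499 .2755 .11 3 90
python3 - <<'E'
from h import *
c=cap('wrist','w1.png');W=cloud(c)
m=(W[...,2]>.068)&(W[...,2]<.08)&(abs(W[...,0]-.5)<.025)&(abs(W[...,1]-.275)<.025)
print(m.sum(),W[m].mean(0),W[m].min(0),W[m].max(0))
E
```

```text
t 0.1 [0.1485 0.6583 0.237 ] [-179.9   -0.   167.3] F [ 1.1 -0.3  0.3] open 0.0929 rows 3 shift/row [-0.7103 -0.4936  0.2121] mm/row 178.1
az total 0.2147invalid input
invalid input
<stdin>:4: RuntimeWarning: Mean of empty slice.
  ret = um.true_divide(
Traceback (most recent call last):
ValueError: zero-size array to reduction operation minimum which has no identity
```

View pics/w1.png

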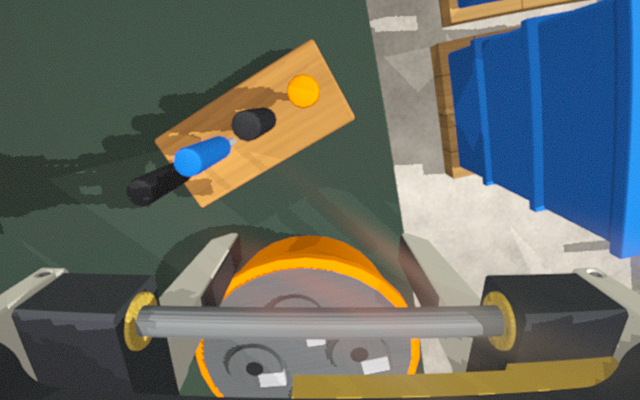

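All seven keys are needed, so the arm didn't move. The wrist view is still of the start position: fingers at about (200,270) and (430,270), with the bucket below them.

```bash
python3 -m inch '[{"ax":0,"ay":0,"az":0,"x":-0.142,"y":-0.099,"z":0,"jaw":0},{"ax":0,"ay":0,"az":0,"x":-0.142,"y":-0.099,"z":0,"jaw":0},{"ax":0,"ay":0,"az":0,"x":-0.142,"y":-0.099,"z":0,"jaw":0},{"ax":0,"ay":0,"az":0,"x":-0.142,"y":-0.099,"z":0,"jaw":0},{"ax":0,"ay":0,"az":0,"x":-0.142,"y":-0.099,"z":0,"jaw":0},{"ax":0,"ay":0,"az":0,"x":-0.142,"y":-0.099,"z":0,"jaw":0},{"ax":0,"ay":0,"az":0,"x":-0.142,"y":-0.099,"z":0,"jaw":0},{"ax":0,"ay":0,"az":0,"x":-0.142,"y":-0.099,"z":0,"jaw":0},{"ax":0,"ay":0,"az":0,"x":-0.142,"y":-0.099,"z":0,"jaw":0},{"ax":0,"ay":0,"az":0,"x":-0.142,"y":-0.099,"z":0,"jaw":0},{"ax":0,"ay":0,"az":0,"x":-0.142,"y":-0.099,"z":0,"jaw":0},{"ax":0,"ay":0,"az":0,"x":-0.142,"y":-0.099,"z":0,"jaw":0},{"ax":0,"ay":0,"az":0,"x":-0.142,"y":-0.099,"z":0,"jaw":0},{"ax":0,"ay":0,"az":0,"x":-0.142,"y":-0.099,"z":0,"jaw":0},{"ax":0,"ay":0,"az":0,"x":-0.142,"y":-0.099,"z":0,"jaw":0},{"ax":0,"ay":0,"az":0.0195,"x":0,"y":0,"z":0,"jaw":0},{"ax":0,"ay":0,"az":0.0195,"x":0,"y":0,"z":0,"jaw":0},{"ax":0,"ay":0,"az":0.0195,"x":0,"y":0,"z":0,"jaw":0},{"ax":0,"ay":0,"az":0.0195,"x":0,"y":0,"z":0,"jaw":0},{"ax":0,"ay":0,"az":0.0195,"x":0,"y":0,"z":0,"jaw":0}]'
python3 -m inch '[{"ax":0,"ay":0,"az":0.0195,"x":0,"y":0,"z":0.05,"jaw":0},{"ax":0,"ay":0,"az":0.0195,"x":0,"y":0,"z":0.05,"jaw":0},{"ax":0,"ay":0,"az":0.0195,"x":0,"y":0,"z":0.05,"jaw":0},{"ax":0,"ay":0,"az":0.0195,"x":0,"y":0,"z":0.05,"jaw":0},{"ax":0,"ay":0,"az":0.0195,"x":0,"y":0,"z":0.05,"jaw":0},{"ax":0,"ay":0,"az":0.0195,"x":0,"y":0,"z":0.05,"jaw":0},{"ax":0,"ay":0,"az":0,"x":0,"y":0,"z":0,"jaw":0},{"ax":0,"ay":0,"az":0,"x":0,"y":0,"z":0,"jaw":0}]'
python3 d.py .499 .2755 .11 3 90
python3 - <<'E'
from h import *
c=cap('wrist','w2.png');W=cloud(c)
m=(W[...,2]>.068)&(W[...,2]<.08)&(abs(W[...,0]-.5)<.025)&(abs(W[...,1]-.275)<.025)
print(m.sum())
if m.sum(): print(W[m].mean(0),W[m].min(0),W[m].max(0))
E
```

```text
time_s: 1.82
tcp_pos: [0.4987, 0.2749, 0.2374]
ee_rot: [-180.0, -0.0, 131.8]
force: [-0.1, 0.4, -0.2]
opening: 0.0004
gripper_force: 0.0
time_s: 2.48
tcp_pos: [0.4985, 0.2749, 0.1774]
ee_rot: [-180.0, 0.0, 90.3]
force: [0.4, 0.1, 0.4]
opening: 0.0005
gripper_force: 0.0
t 2.48 [0.4985 0.2749 0.1774] [-180.     0.    90.3] F [0.4 0.1 0.4] open 0.0005 rows 3 shift/row [0.001  0.0009 0.1123] mm/row 22.5
az total 0.0008
832
[0.50056354 0.28141131 0.07422726] [0.48719596 0.2668618  0.06809178] [0.51434447 0.29438722 0.07634601]
```

View pics/w2.png

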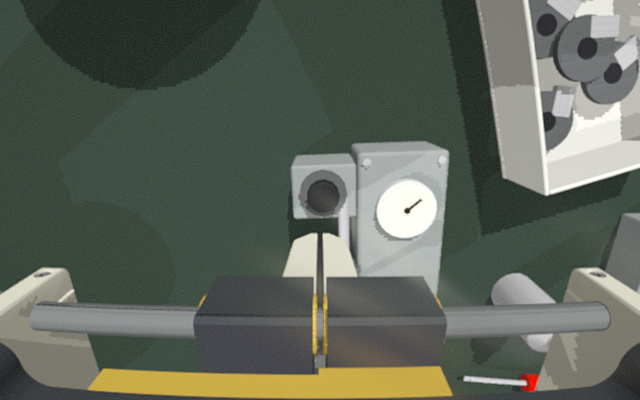

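The black button is at (323,195), just ahead of the closed fingertips, and measures (0.500, 0.280). The lever beside it is still up.

```bash
python3 -m inch '[{"ax":0,"ay":0,"az":0,"x":0.02,"y":0.005,"z":0.11,"jaw":0},{"ax":0,"ay":0,"az":0,"x":0,"y":0,"z":0.11,"jaw":0},{"ax":0,"ay":0,"az":0,"x":0,"y":0,"z":0.11,"jaw":0},{"ax":0,"ay":0,"az":0,"x":0,"y":0,"z":0.06,"jaw":0},{"ax":0,"ay":0,"az":0,"x":0,"y":0,"z":0.03,"jaw":0},{"ax":0,"ay":0,"az":0,"x":0,"y":0,"z":0.03,"jaw":0},{"ax":0,"ay":0,"az":0,"x":0,"y":0,"z":0,"jaw":0},{"ax":0,"ay":0,"az":0,"x":0,"y":0,"z":0,"jaw":0},{"ax":0,"ay":0,"az":0,"x":0,"y":0,"z":0,"jaw":0}]'
python3 -m inch '[{"ax":0,"ay":0,"az":0,"x":0,"y":0,"z":-0.15,"jaw":0},{"ax":0,"ay":0,"az":0,"x":0,"y":0,"z":-0.15,"jaw":0},{"ax":0,"ay":0,"az":0,"x":0,"y":0,"z":-0.15,"jaw":0},{"ax":0,"ay":0,"az":0,"x":0,"y":0,"z":-0.15,"jaw":40},{"ax":0,"ay":0,"az":0,"x":0,"y":0,"z":0,"jaw":40}]'
python3 - <<'E'
from h import *
for n in('top','side'):
    c=cap(n);W=cloud(c);g=c['frame'].max(2)
    m=(abs(W[...,0]-.445)<.035)&(abs(W[...,1]-.183)<.03)&(W[...,2]>.04)&(W[...,2]<.09)
    print(n,m.sum(),W[m].mean(0).round(4),W[m].min(0).round(3),W[m].max(0).round(3))
    m&=g<90
    print('dark',m.sum(),W[m].mean(0).round(4),W[m].min(0).round(3),W[m].max(0).round(3))
E
python3 d.py .441 .183 .2 1 182
```

```text
time_s: 3.28
tcp_pos: [0.5001, 0.2792, 0.0889]
ee_rot: [179.9, -0.0, 90.1]
force: [-1.8, -1.4, 3.1]
opening: 0.0006
gripper_force: 1.8
time_s: 3.7
tcp_pos: [0.5013, 0.2798, 0.2149]
ee_rot: [179.5, -0.2, 90.1]
force: [0.0, 0.3, 1.3]
opening: 0.0097
gripper_force: 0.0
top 76 [0.4482 0.1838 0.069 ] [0.431 0.174 0.059] [0.478 0.195 0.079]
dark 58 [0.4427 0.1832 0.0704] [0.431 0.174 0.059] [0.466 0.195 0.079]
side 85 [0.4513 0.1804 0.065 ] [0.432 0.17  0.051] [0.48  0.192 0.077]
dark 59 [0.4439 0.1791 0.0664] [0.432 0.17  0.051] [0.457 0.192 0.077]
t 3.8 [0.5003 0.2793 0.2094] [ 1.798e+02 -1.000e-01  9.010e+01] F [ 0.  -0.2  0.1] open 0.0173 rows 1 shift/row [-0.4811 -0.2971  0.0454] mm/row 113.5
az total -0.2553
```

```bash
python3 -m inch '[{"ax":0,"ay":0,"az":0,"x":-0.16,"y":-0.1,"z":0,"jaw":48},{"ax":0,"ay":0,"az":0,"x":-0.16,"y":-0.1,"z":0,"jaw":48},{"ax":0,"ay":0,"az":0,"x":-0.16,"y":-0.1,"z":0,"jaw":48},{"ax":0,"ay":0,"az":-0.0196,"x":0,"y":0,"z":0.03,"jaw":48},{"ax":0,"ay":0,"az":-0.0196,"x":0,"y":0,"z":0.03,"jaw":48},{"ax":0,"ay":0,"az":-0.0196,"x":0,"y":0,"z":0.03,"jaw":48},{"ax":0,"ay":0,"az":-0.0196,"x":0,"y":0,"z":0.03,"jaw":48},{"ax":0,"ay":0,"az":-0.0196,"x":0,"y":0,"z":0.03,"jaw":48},{"ax":0,"ay":0,"az":-0.0196,"x":0,"y":0,"z":0.03,"jaw":48},{"ax":0,"ay":0,"az":-0.0196,"x":0,"y":0,"z":0.03,"jaw":48},{"ax":0,"ay":0,"az":-0.0196,"x":0,"y":0,"z":0.03,"jaw":48},{"ax":0,"ay":0,"az":-0.0196,"x":0,"y":0,"z":0.03,"jaw":48},{"ax":0,"ay":0,"az":-0.0196,"x":0,"y":0,"z":0.03,"jaw":48},{"ax":0,"ay":0,"az":-0.0196,"x":0,"y":0,"z":0.03,"jaw":48},{"ax":0,"ay":0,"az":-0.0196,"x":0,"y":0,"z":0.03,"jaw":48},{"ax":0,"ay":0,"az":-0.0196,"x":0,"y":0,"z":0.03,"jaw":48},{"ax":0,"ay":0,"az":0,"x":0,"y":0,"z":0,"jaw":48},{"ax":0,"ay":0,"az":0,"x":0,"y":0,"z":0,"jaw":48}]'
python3 d.py .4415 .1825 .063 4 182
python3 - <<'E'
from h import *
c=cap('wrist');W=cloud(c);g=c['frame'].max(2)
m=(abs(W[...,0]-.442)<.025)&(abs(W[...,1]-.183)<.025)&(W[...,2]>.055)&(W[...,2]<.09)
print(m.sum(),W[m].mean(0).round(4),W[m].min(0).round(3),W[m].max(0).round(3))
E
```

```text
time_s: 5.3
tcp_pos: [0.4395, 0.1828, 0.1288]
ee_rot: [-180.0, -0.1, -178.4]
force: [-0.4, 0.2, 0.7]
opening: 0.0449
gripper_force: 0.0
t 5.3 [0.4395 0.1828 0.1288] [-1.800e+02 -1.000e-01 -1.784e+02] F [-0.4  0.2  0.7] open 0.0449 rows 4 shift/row [-0.0027 -0.0004  0.0822] mm/row 16.5
az total -0.0012
979 [0.4431 0.1874 0.0696] [0.431 0.176 0.06 ] [0.467 0.199 0.076]
```

```bash
python3 -m inch '[{"ax":0,"ay":0,"az":0,"x":-0.01,"y":0.01,"z":0.1,"jaw":48},{"ax":0,"ay":0,"az":0,"x":0,"y":0,"z":0.1,"jaw":48},{"ax":0,"ay":0,"az":0,"x":0,"y":0,"z":0.09,"jaw":48},{"ax":0,"ay":0,"az":0,"x":0,"y":0,"z":0.04,"jaw":48},{"ax":0,"ay":0,"az":0,"x":0,"y":0,"z":0,"jaw":10},{"ax":0,"ay":0,"az":0,"x":0,"y":0,"z":0,"jaw":10},{"ax":0,"ay":0,"az":0,"x":0,"y":0,"z":0,"jaw":10},{"ax":0,"ay":0,"az":0,"x":0,"y":0,"z":0,"jaw":10},{"ax":0,"ay":0,"az":0,"x":0,"y":0,"z":0,"jaw":10}]'
python3 - <<'E'
from h import *
s=env.get_state();p=s['tcp_pos'];Rm=R.from_euler('xyz',s['ee_rot'],degrees=True)
# arc about pivot: pivot by geometry in box frame, ball at angle1.48 -> 0.12 back
ps=[];y=np.radians(2.3);bx=np.array([np.cos(y),np.sin(y),0])
f=lambda a: 0.08*(-np.sin(a)*bx+np.array([0,0,np.cos(a)]))
A=np.linspace(1.48,-0.10,13)
piv=p-f(1.48);print('pivot',piv)
prev=p
for a in A[1:]:
    q=piv+f(a);print((Rm.inv().apply(q-prev)/.2).round(3));prev=q
print(prev)
E
```

```text
time_s: 6.1
tcp_pos: [0.4423, 0.1861, 0.065]
ee_rot: [179.8, 0.1, -178.2]
force: [-1.3, 9.7, 1.2]
opening: 0.0227
gripper_force: 30.0
pivot [0.5219198  0.18931625 0.05771843]
[-0.008  0.    -0.052]
[-0.015  0.    -0.05 ]
[-0.022  0.    -0.048]
[-0.028  0.    -0.045]
[-0.033  0.    -0.041]
[-0.038  0.    -0.036]
[-0.043  0.    -0.031]
[-0.046  0.    -0.025]
[-0.049  0.001 -0.018]
[-0.051  0.001 -0.012]
[-0.052  0.    -0.005]
[-0.053  0.     0.002]
[0.52990004 0.18963677 0.13731877]
```

```bash
python3 -m inch '[{"ax":0,"ay":0,"az":0,"x":-0.008,"y":0.004,"z":-0.052,"jaw":10},{"ax":0,"ay":0,"az":0,"x":-0.015,"y":0.004,"z":-0.05,"jaw":10},{"ax":0,"ay":0,"az":0,"x":-0.022,"y":0,"z":-0.048,"jaw":10},{"ax":0,"ay":0,"az":0,"x":-0.028,"y":0,"z":-0.045,"jaw":10},{"ax":0,"ay":0,"az":0,"x":-0.033,"y":0,"z":-0.041,"jaw":10},{"ax":0,"ay":0,"az":0,"x":-0.038,"y":0,"z":-0.036,"jaw":10}]'
python3 -m inch '[{"ax":0,"ay":0,"az":0,"x":-0.043,"y":0,"z":-0.031,"jaw":10},{"ax":0,"ay":0,"az":0,"x":-0.046,"y":0,"z":-0.025,"jaw":10},{"ax":0,"ay":0,"az":0,"x":-0.049,"y":0,"z":-0.018,"jaw":10},{"ax":0,"ay":0,"az":0,"x":-0.051,"y":0,"z":-0.012,"jaw":10},{"ax":0,"ay":0,"az":0,"x":-0.052,"y":0,"z":-0.005,"jaw":10},{"ax":0,"ay":0,"az":0,"x":-0.05,"y":0,"z":0.001,"jaw":10},{"ax":0,"ay":0,"az":0,"x":0,"y":0,"z":0,"jaw":10}]'
python3 - <<'E'
from h import *
s=env.get_state();print(s['tcp_pos'],s['force'])
c=cap('top');W=cloud(c);g=c['frame']
b=cap('side')['frame']
cv2.imwrite('pics/l1.png',np.hstack([cv2.resize(g[170:260,190:270],None,fx=4,fy=4),cv2.resize(b[120:210,260:350],None,fx=4,fy=4)]))
E
```

```text
time_s: 6.6
tcp_pos: [0.4713, 0.1877, 0.1192]
ee_rot: [180.0, 0.0, -178.2]
force: [-0.5, 1.9, -2.7]
opening: 0.0224
gripper_force: 30.0
time_s: 7.18
tcp_pos: [0.531, 0.1901, 0.1367]
ee_rot: [179.9, 0.1, -178.2]
force: [-1.2, 6.8, 6.5]
opening: 0.0226
gripper_force: 30.0
[0.53095336 0.19005631 0.13666974] [-1.18777585  6.78848791  6.54024467]
```

View pics/l1.png

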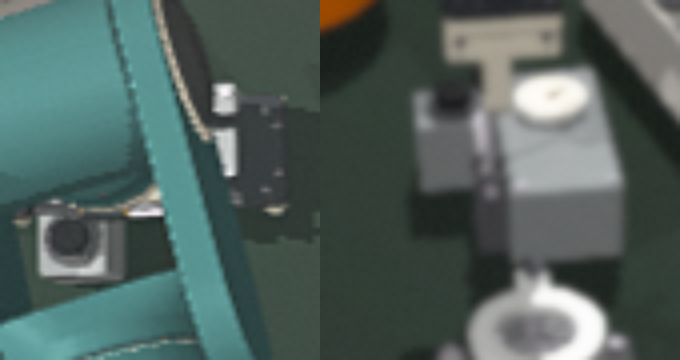

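The arm hides most of the box in the top view. In the side view, the fingers at about (495,80) hold the lever upright. I'll release and rise.

```bash
python3 -m inch '[{"ax":0,"ay":0,"az":0,"x":0,"y":0,"z":0,"jaw":48},{"ax":0,"ay":0,"az":0,"x":0,"y":0,"z":0,"jaw":48},{"ax":0,"ay":0,"az":0,"x":0,"y":0,"z":0,"jaw":48},{"ax":0,"ay":0,"az":0,"x":0,"y":0,"z":0,"jaw":48},{"ax":0,"ay":0,"az":0,"x":0,"y":0,"z":-0.1,"jaw":48},{"ax":0,"ay":0,"az":0,"x":0,"y":0,"z":-0.15,"jaw":48},{"ax":0,"ay":0,"az":0,"x":0,"y":0,"z":-0.15,"jaw":48},{"ax":0,"ay":0,"az":0,"x":0,"y":0,"z":-0.1,"jaw":48},{"ax":0,"ay":0,"az":0,"x":0,"y":0,"z":0,"jaw":48}]'
python3 d.py .5014 -.262 .236 13 180
python3 - <<'E'
from h import *
for n in('side','wrist'):
    W=cloud(cap(n));m=(abs(W[...,0]-.53)<.03)&(abs(W[...,1]-.188)<.03)&(W[...,2]>.08)&(W[...,2]<.16)
    print(n,m.sum(),m.any() and (W[m].mean(0).round(4),W[m].min(0).round(3),W[m].max(0).round(3)))
E
```

```text
time_s: 8.03
tcp_pos: [0.5299, 0.1895, 0.2409]
ee_rot: [179.9, 0.3, -178.2]
force: [0.8, 0.7, 0.6]
opening: 0.0448
gripper_force: 0.0
t 8.03 [0.5299 0.1895 0.2409] [ 179.9    0.3 -178.2] F [0.8 0.7 0.6] open 0.0448 rows 13 shift/row [ 0.0164 -0.1732  0.0016] mm/row 34.8
az total 0.005
side 97 (array([0.5308, 0.1842, 0.1244]), array([0.522, 0.172, 0.08 ]), array([0.544, 0.193, 0.147]))
wrist 719 (array([0.5287, 0.1912, 0.1363]), array([0.52, 0.18, 0.08]), array([0.542, 0.203, 0.148]))
```

```bash
python3 -m inch '[{"ax":0,"ay":0,"az":0,"x":0.016,"y":-0.173,"z":0,"jaw":55},{"ax":0,"ay":0,"az":0,"x":0.016,"y":-0.173,"z":0,"jaw":55},{"ax":0,"ay":0,"az":0,"x":0.016,"y":-0.173,"z":0,"jaw":55},{"ax":0,"ay":0,"az":0,"x":0.016,"y":-0.173,"z":0,"jaw":55},{"ax":0,"ay":0,"az":0,"x":0.016,"y":-0.173,"z":0,"jaw":55},{"ax":0,"ay":0,"az":0,"x":0.016,"y":-0.173,"z":0,"jaw":55},{"ax":0,"ay":0,"az":0,"x":0.016,"y":-0.173,"z":0,"jaw":55},{"ax":0,"ay":0,"az":0,"x":0.016,"y":-0.173,"z":0,"jaw":55},{"ax":0,"ay":0,"az":0,"x":0.016,"y":-0.173,"z":0,"jaw":55},{"ax":0,"ay":0,"az":0,"x":0.016,"y":-0.173,"z":0,"jaw":55},{"ax":0,"ay":0,"az":0,"x":0.016,"y":-0.173,"z":0,"jaw":55},{"ax":0,"ay":0,"az":0,"x":0.016,"y":-0.173,"z":0,"jaw":55},{"ax":0,"ay":0,"az":0,"x":0.016,"y":-0.173,"z":0,"jaw":55},{"ax":0,"ay":0,"az":0,"x":0,"y":0,"z":0,"jaw":55},{"ax":0,"ay":0,"az":0,"x":0,"y":0,"z":0,"jaw":55}]'
python3 d.py .5014 -.262 .102 5
python3 - <<'E'
from h import *
for n in('wrist','side'):
    W=cloud(cap(n));m=(abs(W[...,0]-.5)<.03)&(abs(W[...,1]+.262)<.03)&(W[...,2]>.121)&(W[...,2]<.135)
    print(n,m.sum(),m.any() and (W[m].mean(0).round(4),W[m].min(0).round(3),W[m].max(0).round(3)))
W=cloud(load('side'));m=(abs(W[...,0]-.53)<.03)&(abs(W[...,1]-.188)<.03)&(W[...,2]>.08)&(W[...,2]<.16);print('lever',m.sum(),W[m].max(0))
E
```

```text
time_s: 9.38
tcp_pos: [0.5005, -0.2628, 0.2341]
ee_rot: [179.9, -0.1, -178.4]
force: [-0.6, 0.4, -0.1]
opening: 0.0512
gripper_force: 0.0
t 9.38 [ 0.5005 -0.2628  0.2341] [ 1.799e+02 -1.000e-01 -1.784e+02] F [-0.6  0.4 -0.1] open 0.0512 rows 5 shift/row [-0.0012  0.0006  0.1321] mm/row 26.4
wrist 1062 (array([ 0.5016, -0.2634,  0.126 ]), array([ 0.486, -0.279,  0.121]), array([ 0.518, -0.247,  0.128]))
side 170 (array([ 0.5033, -0.2673,  0.125 ]), array([ 0.489, -0.284,  0.121]), array([ 0.519, -0.249,  0.128]))Traceback (most recent call last):
  File "<stdin>", line 5, in <module>
    return umr_maximum(a, axis, None, out, keepdims, initial, where)
ValueError: zero-size array to reduction operation maximum which has no identity
```

```bash
python3 -m inch '[{"ax":0,"ay":0,"az":0,"x":-0.006,"y":-0.003,"z":0.15,"jaw":55},{"ax":0,"ay":0,"az":0,"x":0,"y":0,"z":0.15,"jaw":55},{"ax":0,"ay":0,"az":0,"x":0,"y":0,"z":0.15,"jaw":55},{"ax":0,"ay":0,"az":0,"x":0,"y":0,"z":0.13,"jaw":55},{"ax":0,"ay":0,"az":0,"x":0,"y":0,"z":0.07,"jaw":55},{"ax":0,"ay":0,"az":0,"x":0,"y":0,"z":0,"jaw":10},{"ax":0,"ay":0,"az":0,"x":0,"y":0,"z":0,"jaw":10},{"ax":0,"ay":0,"az":0,"x":0,"y":0,"z":0,"jaw":10},{"ax":0,"ay":0,"az":0,"x":0,"y":0,"z":0,"jaw":10},{"ax":0,"ay":0,"az":0,"x":0,"y":0,"z":0,"jaw":10},{"ax":0,"ay":0,"az":0,"x":0,"y":0,"z":0,"jaw":10}]'
python3 - <<'E'
from h import *
for n in('top','side'):
    W=cloud(cap(n));m=(abs(W[...,0]-.53)<.03)&(abs(W[...,1]-.188)<.03)&(W[...,2]>.08)&(W[...,2]<.16)
    print(n,m.sum(),m.any() and (W[m].mean(0).round(4),W[m].max(0).round(3)))
E
```

```text
time_s: 10.4
tcp_pos: [0.5031, -0.2625, 0.1078]
ee_rot: [-179.9, 0.1, -178.2]
force: [0.6, 0.1, 6.5]
opening: 0.031
gripper_force: 30.0
top 67 (array([0.5293, 0.1873, 0.1365]), array([0.54 , 0.199, 0.15 ]))
side 0 False
```

The fingers closed to 31 mm, which is the cap and not the 26 mm neck, because they are too high. I'll reopen and go lower.

```bash
python3 -m inch '[{"ax":0,"ay":0,"az":0,"x":0,"y":0,"z":0,"jaw":50},{"ax":0,"ay":0,"az":0,"x":0,"y":0,"z":0,"jaw":50},{"ax":0,"ay":0,"az":0,"x":0,"y":0,"z":0,"jaw":50},{"ax":0,"ay":0,"az":0,"x":0,"y":0,"z":0,"jaw":50}]'
python3 d.py .502 -.263 .0995 1
python3 - <<'E'
from h import *
for n in('side',):
    c=cap(n);W=cloud(c);m=(abs(W[...,0]-.5)<.03)&(abs(W[...,1]+.262)<.03)&(W[...,2]>.121)&(W[...,2]<.135)
    print(n,m.sum(),m.any() and (W[m].mean(0).round(4),W[m].min(0).round(3),W[m].max(0).round(3)))
cv2.imwrite('pics/f1.png',cv2.resize(c['frame'][210:340,220:370],None,fx=4,fy=4))
E
```

```text
time_s: 10.83
tcp_pos: [0.5024, -0.262, 0.106]
ee_rot: [180.0, -0.0, -178.2]
force: [-0.3, 0.3, -0.5]
opening: 0.0458
gripper_force: 0.0
t 10.83 [ 0.5024 -0.262   0.106 ] [ 180.    -0.  -178.2] F [-0.3  0.3 -0.5] open 0.0458 rows 1 shift/row [ 0.0021 -0.0047  0.0327] mm/row 6.6
side 0 False
```

View pics/f1.png

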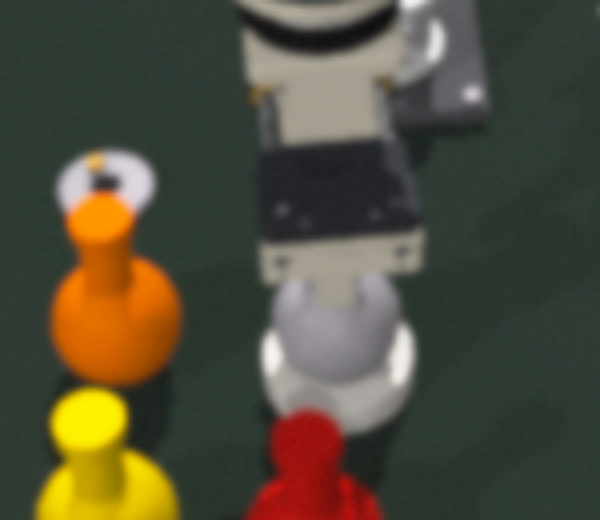

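The flask still sits upright in its ring at (340,340), with the fingers around its neck. I'll lower 8 mm and regrip.

```bash
python3 -m inch '[{"ax":0,"ay":0,"az":0,"x":0.002,"y":-0.005,"z":0.04,"jaw":50},{"ax":0,"ay":0,"az":0,"x":0,"y":0,"z":0,"jaw":50},{"ax":0,"ay":0,"az":0,"x":0,"y":0,"z":0,"jaw":10},{"ax":0,"ay":0,"az":0,"x":0,"y":0,"z":0,"jaw":10},{"ax":0,"ay":0,"az":0,"x":0,"y":0,"z":0,"jaw":10},{"ax":0,"ay":0,"az":0,"x":0,"y":0,"z":0,"jaw":10},{"ax":0,"ay":0,"az":0,"x":0,"y":0,"z":0,"jaw":10}]'
```

```text
time_s: 11.47
tcp_pos: [0.5021, -0.2632, 0.0981]
ee_rot: [-180.0, 0.0, -178.2]
force: [-0.6, -0.9, -0.7]
opening: 0.031
gripper_force: 30.0
```

```bash
python3 - <<'E'
from h import *
c=cap('wrist');W=cloud(c)
f=c['frame'];cv2.imwrite('pics/w3.png',f)
s=cap('side');
E
```

```text
(no output)
```

View pics/w3.png

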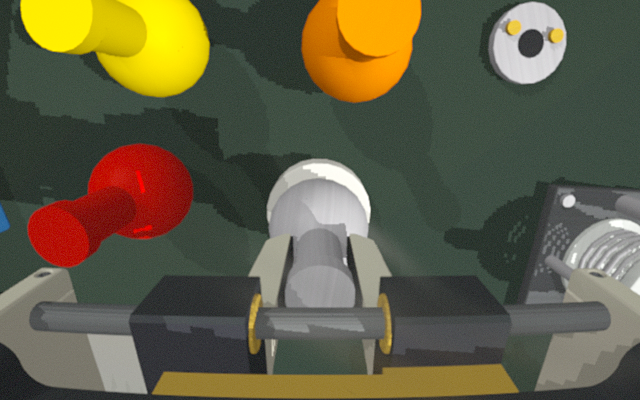

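The long flat finger blades bear on the 32 mm cap at (320,285), and the neck sits between them. The flask is upright and held centrally, so this grip will do. I'll lift it and move above the cradle.

```bash
python3 -m inch '[{"ax":0,"ay":0,"az":0,"x":0,"y":0,"z":-0.04,"jaw":10},{"ax":0,"ay":0,"az":0,"x":0,"y":0,"z":-0.08,"jaw":10},{"ax":0,"ay":0,"az":0,"x":0,"y":0,"z":-0.1,"jaw":10},{"ax":0,"ay":0,"az":0,"x":0,"y":0,"z":-0.1,"jaw":10},{"ax":0,"ay":0,"az":0,"x":0,"y":0,"z":-0.1,"jaw":10},{"ax":0,"ay":0,"az":0,"x":0,"y":0,"z":-0.08,"jaw":10},{"ax":0,"ay":0,"az":0,"x":0,"y":0,"z":0,"jaw":10}]'
python3 d.py .5417 -.007 .20 13
python3 - <<'E'
from h import *
c=cap('wrist');W=cloud(c)
W[(c['frame'].max(2)<0)]=np.nan
m=(W[...,2]>.070)&(W[...,2]<.079)&(np.hypot(W[...,0]-.5415,W[...,1]+.007)<.046)
print('ring',m.sum());P=W[m]
if len(P): print(P.mean(0),P.min(0),P.max(0))
s=cap('side');W=cloud(s)
m=(abs(W[...,0]-.5)<.05)&(abs(W[...,1]+.263)<.05)&(W[...,2]>.09)&(W[...,2]<.185);P=W[m];print('flask',len(P),P.min(0).round(3),P.max(0).round(3))
m=(W[...,2]>.070)&(W[...,2]<.079)&(np.hypot(W[...,0]-.5415,W[...,1]+.007)<.05);P=W[m];print('ring side',len(P),P.min(0).round(4),P.max(0).round(4))
E
```

```text
time_s: 12.15
tcp_pos: [0.5029, -0.2636, 0.2021]
ee_rot: [-179.9, 0.2, -178.2]
force: [0.7, -1.0, -2.4]
opening: 0.0309
gripper_force: 30.0
t 12.15 [ 0.5029 -0.2636  0.2021] [-179.9    0.2 -178.2] F [ 0.7 -1.  -2.4] open 0.0309 rows 13 shift/row [-0.018   0.0982  0.0006] mm/row 20.0
ring 3131
[ 0.5396187  -0.00844766  0.07519597] [ 0.50069204 -0.05257414  0.0700061 ] [0.58391094 0.03893073 0.07868911]
flask 784 [ 0.47  -0.301  0.125] [ 0.537 -0.252  0.185]
ring side 139 [ 0.5565 -0.0504  0.0701] [0.5849 0.0269 0.0781]
```

```bash
python3 -m inch '[{"ax":0,"ay":0,"az":0,"x":-0.018,"y":0.05,"z":0,"jaw":10},{"ax":0,"ay":0,"az":0,"x":-0.018,"y":0.09,"z":0,"jaw":10},{"ax":0,"ay":0,"az":0,"x":-0.018,"y":0.11,"z":0,"jaw":10},{"ax":0,"ay":0,"az":0,"x":-0.018,"y":0.11,"z":0,"jaw":10},{"ax":0,"ay":0,"az":0,"x":-0.018,"y":0.11,"z":0,"jaw":10},{"ax":0,"ay":0,"az":0,"x":-0.018,"y":0.11,"z":0,"jaw":10},{"ax":0,"ay":0,"az":0,"x":-0.018,"y":0.11,"z":0,"jaw":10},{"ax":0,"ay":0,"az":0,"x":-0.018,"y":0.11,"z":0,"jaw":10},{"ax":0,"ay":0,"az":0,"x":-0.018,"y":0.11,"z":0,"jaw":10},{"ax":0,"ay":0,"az":0,"x":-0.018,"y":0.11,"z":0,"jaw":10},{"ax":0,"ay":0,"az":0,"x":-0.018,"y":0.11,"z":0,"jaw":10},{"ax":0,"ay":0,"az":0,"x":-0.018,"y":0.09,"z":0,"jaw":10},{"ax":0,"ay":0,"az":0,"x":-0.018,"y":0.05,"z":0,"jaw":10},{"ax":0,"ay":0,"az":0,"x":0,"y":0,"z":0,"jaw":10},{"ax":0,"ay":0,"az":0,"x":0,"y":0,"z":0,"jaw":10},{"ax":0,"ay":0,"az":0,"x":0,"y":0,"z":0,"jaw":10}]'
python3 d.py .542 -.007 .16 4
python3 - <<'E'
from h import *
from scipy.optimize import least_squares
for n in ('side','top','wrist'):
    W=cloud(cap(n));g=load(n)['frame'].astype(int)
    m=(np.linalg.norm(W-np.array([.542,-.007,.148]),axis=-1)<.042)&(W[...,2]<.172)&(W[...,2]>.11);P=W[m]
    if len(P)<30: print(n,len(P));continue
    r=least_squares(lambda c:np.linalg.norm(P-c,axis=1)-.034,[.542,-.007,.15],loss='soft_l1',f_scale=.001)
    print(n,len(P),'ball',r.x.round(4),np.abs(r.fun).mean())
E
```

```text
time_s: 13.58
tcp_pos: [0.5407, -0.0083, 0.1975]
ee_rot: [-180.0, -0.0, -178.2]
force: [0.0, 0.3, -2.4]
opening: 0.0312
gripper_force: 30.0
t 13.58 [ 0.5407 -0.0083  0.1975] [-180.    -0.  -178.2] F [ 0.   0.3 -2.4] open 0.0312 rows 4 shift/row [-0.0017  0.0015  0.0469] mm/row 9.4
side 494 ball [ 0.5419 -0.0098  0.1448] 0.0011393865814253998
top 100 ball [ 0.5411 -0.0085  0.1464] 0.0007813990337161372
wrist 3326 ball [ 0.5413 -0.0085  0.1458] 0.0003219558898881346
```

The ball hangs 52 mm straight below the TCP, so the flask is upright. I'll lower it to the ring.

```bash
python3 -m inch '[{"ax":0,"ay":0,"az":0,"x":-0.006,"y":0.007,"z":0.06,"jaw":10},{"ax":0,"ay":0,"az":0,"x":0,"y":0,"z":0.06,"jaw":10},{"ax":0,"ay":0,"az":0,"x":0,"y":0,"z":0.04,"jaw":10},{"ax":0,"ay":0,"az":0,"x":0,"y":0,"z":0.03,"jaw":10},{"ax":0,"ay":0,"az":0,"x":0,"y":0,"z":0.02,"jaw":10},{"ax":0,"ay":0,"az":0,"x":0,"y":0,"z":0.02,"jaw":10},{"ax":0,"ay":0,"az":0,"x":0,"y":0,"z":0.01,"jaw":10},{"ax":0,"ay":0,"az":0,"x":0,"y":0,"z":0,"jaw":10},{"ax":0,"ay":0,"az":0,"x":0,"y":0,"z":0,"jaw":10}]'
python3 d.py .542 -.007 .129 10
```

```text
time_s: 14.48
tcp_pos: [0.5422, -0.0064, 0.1504]
ee_rot: [-180.0, 0.0, -178.2]
force: [0.2, -1.8, -2.2]
opening: 0.0311
gripper_force: 30.0
t 14.48 [ 0.5422 -0.0064  0.1504] [-180.     0.  -178.2] F [ 0.2 -1.8 -2.2] open 0.0311 rows 10 shift/row [ 0.0001 -0.0003  0.0107] mm/row 2.1
```

```bash
python3 -m inch '[{"ax":0,"ay":0,"az":0,"x":0,"y":-0.003,"z":0.01,"jaw":10},{"ax":0,"ay":0,"az":0,"x":0,"y":0,"z":0.01,"jaw":10},{"ax":0,"ay":0,"az":0,"x":0,"y":0,"z":0.01,"jaw":10},{"ax":0,"ay":0,"az":0,"x":0,"y":0,"z":0.01,"jaw":10},{"ax":0,"ay":0,"az":0,"x":0,"y":0,"z":0.01,"jaw":10},{"ax":0,"ay":0,"az":0,"x":0,"y":0,"z":0.01,"jaw":10},{"ax":0,"ay":0,"az":0,"x":0,"y":0,"z":0.01,"jaw":10},{"ax":0,"ay":0,"az":0,"x":0,"y":0,"z":0.01,"jaw":10},{"ax":0,"ay":0,"az":0,"x":0,"y":0,"z":0.01,"jaw":10},{"ax":0,"ay":0,"az":0,"x":0,"y":0,"z":0.01,"jaw":10},{"ax":0,"ay":0,"az":0,"x":0,"y":0,"z":0,"jaw":10},{"ax":0,"ay":0,"az":0,"x":0,"y":0,"z":0,"jaw":10}]'
cat > f.py <<'E'
from h import *
from scipy.optimize import least_squares
s=env.get_state();print(s['tcp_pos'],s['force'])
z0=s['tcp_pos'][2]-.052
for n in ('side','top','wrist'):
    c=cap(n);W=cloud(c)
    m=(np.linalg.norm(W-np.array([.542,-.007,z0]),axis=-1)<.040)&(W[...,2]<z0+.027)&(W[...,2]>z0-.005);P=W[m]
    if len(P)>30:
        r=least_squares(lambda c:np.linalg.norm(P-c,axis=1)-.034,[.542,-.007,z0],loss='soft_l1',f_scale=.001)
        print(n,len(P),'ball',r.x.round(4),np.abs(r.fun).mean())
    d=np.hypot(W[...,0]-.542,W[...,1]+.007)
    m=(d>.034)&(d<.041)&(W[...,2]>.045)&(W[...,2]<.08)
    if m.any(): print(n,m.sum(),'ring z pct',np.percentile(W[m][:,2],[10,25,50,75,90]).round(4))
    m=(np.hypot(W[...,0]-.488,W[...,1]+.007)<.006)&(W[...,2]>.045)&(W[...,2]<.07)
    if m.any(): print(n,m.sum(),'gauge z',np.percentile(W[m][:,2],[50,75,90]).round(4))
    m=(abs(W[...,0]-.53)<.03)&(abs(W[...,1]-.188)<.03)&(W[...,2]>.11)&(W[...,2]<.16);print('lever pts',m.sum(),m.any() and W[m].mean(0).round(3))
E
python3 f.py
```

```text
time_s: 15.48
tcp_pos: [0.5426, -0.0071, 0.1309]
ee_rot: [-180.0, 0.1, -178.2]
force: [-0.2, -3.2, 10.8]
opening: 0.0311
gripper_force: 30.0
[ 0.54258074 -0.00709594  0.13091686] [-0.15552581 -3.19665945 10.82297007]
side 382 ball [ 0.5434 -0.0087  0.0783] 0.0012309573821712835
side 163 ring z pct [0.0547 0.0561 0.058  0.073  0.0776]
side 11 gauge z [0.0534 0.0546 0.0551]
lever pts 0 False
top 80 ball [ 0.5429 -0.0073  0.0794] 0.0010412731110494443
top 66 ring z pct [0.0554 0.0572 0.0582 0.0593 0.0608]
top 12 gauge z [0.0552 0.0564 0.0584]
lever pts 58 [0.53  0.187 0.143]
wrist 3468 ball [ 0.5431 -0.0073  0.0791] 0.0003247669770832828
wrist 1648 ring z pct [0.0567 0.0572 0.0577 0.0582 0.0586]
wrist 226 gauge z [0.0556 0.056  0.0564]
lever pts 172 [0.529 0.188 0.115]
```

The ring is about 2 mm above the gauge post, so I'll press a little further.

```bash
python3 -m inch '[{"ax":0,"ay":0,"az":0,"x":0.002,"y":0,"z":0.01,"jaw":10},{"ax":0,"ay":0,"az":0,"x":0,"y":0,"z":0,"jaw":10},{"ax":0,"ay":0,"az":0,"x":0,"y":0,"z":0,"jaw":10},{"ax":0,"ay":0,"az":0,"x":0,"y":0,"z":0,"jaw":10},{"ax":0,"ay":0,"az":0,"x":0,"y":0,"z":0,"jaw":10},{"ax":0,"ay":0,"az":0,"x":0,"y":0,"z":0,"jaw":10}]'
python3 f.py; python3 -c "
from h import *
cv2.imwrite('pics/end.png',np.vstack([cv2.resize(load('side')['frame'][110:250,220:400],None,fx=2,fy=2),cv2.resize(load('wrist')['frame'],(360,225))]))"
```

```text
time_s: 16.13
tcp_pos: [0.5423, -0.0071, 0.1292]
ee_rot: [-180.0, 0.1, -178.2]
force: [1.3, -2.9, 11.9]
opening: 0.0311
gripper_force: 30.0
[ 0.54233675 -0.00714551  0.12921473] [ 1.2706618  -2.85491305 11.89519537]
side 382 ball [ 0.5434 -0.0092  0.0761] 0.0011527351262647805
side 166 ring z pct [0.0533 0.055  0.0569 0.0744 0.0781]
side 10 gauge z [0.0546 0.0562 0.0565]
lever pts 0 False
top 83 ball [ 0.5427 -0.0068  0.0774] 0.0008187450647806914
top 72 ring z pct [0.0536 0.055  0.0561 0.0573 0.0587]
top 12 gauge z [0.057  0.0585 0.0606]
lever pts 58 [0.53  0.187 0.143]
wrist 3480 ball [ 0.543  -0.0073  0.0773] 0.0003370378029848774
wrist 1641 ring z pct [0.0548 0.0555 0.056  0.0564 0.0569]
wrist 228 gauge z [0.0555 0.0561 0.0565]
lever pts 140 [0.529 0.188 0.114]
```

View pics/end.png

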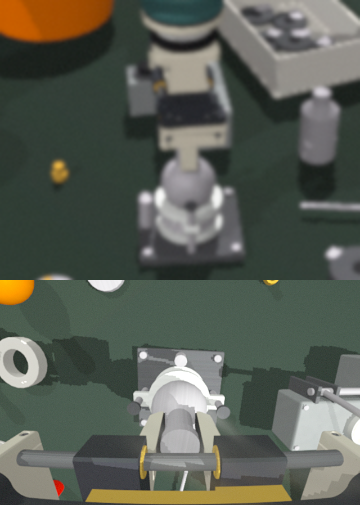

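The flask is upright in the ring at (180,400), and the ring is level with the gauge post at (180,360). The lever stands at (345,400), so I'm handing in.

```bash
python3 -c "
from workcell import env
print(env.close_job())"
```

```text
the job is handed in; nothing more can be done
None
```

The job is handed in at about 16 s: the button was pressed and the lever dropped, the lever was lifted and stands by itself, and the arm holds the flask upright (gripped by its cap, not the neck) in the ring, sunk about 20 mm and level with the gauge post.

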